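Close down the weighing station

TASK

Close down the weighing station. Lift the steel cup off the balance pan and set it upright in the narrow bay of the open drawer, and lay the yellow scoop flat in the wide bay, setting both down gently rather than dropping them; with both put away, press the balance's blue zero key all the way and release it, then its red power key, leaving the grey key alone. Finally push the drawer fully shut, without shifting the bottle, the jar or the beaker.

Things in the scene. Friction and masses are not known exactly. Their poses are not given: they have to be found in the camera images.
- balance: white laboratory balance with a red band, fixed, 260 (x) x 200 (y) mm, deck 60 mm high. Origin on the table under its centre; its keys are at its -x end (front), a clear draught shield stands on the rest of its deck (see pan). A flat black display, 6 mm high, lies between keys and shield
- pan (a point): centre of the top face of the round steel pan (diameter 104 mm), 75 mm above the table, 40 mm behind the balance's origin (+x); axes as the balance's. Centred round it, square to the balance: the draught shield of clear 4 mm walls, open at the top, 170 x 170 mm outside, 162 x 162 mm inside, rim 135 mm above the table
- zero_key_top (a point): centre of the top of the blue zero key (diameter 24 mm), 82 mm above the table, on the balance's front deck, 104 mm in front of its origin and 60 mm to +y; 6 mm travel straight down, about 4 N to press fully, springs back
- zero_key (a joint): travel of the blue zero key: 0 up, 0.006 m fully down; counts as pressed beyond 0.0045
- power_key_top (a point): centre of the top of the red power key, same size and spring as the blue one, 60 mm to the balance's -y
- power_key (a joint): travel of the red power key: 0 up, 0.006 m fully down; counts as pressed beyond 0.0045
- mode_key_top (a point): centre of the top of the grey key, midway between blue and red, same size; to be left alone
- mode_key (a joint): travel of the grey key: 0 up, 0.006 m fully down
- cup: open steel weighing cup standing upright on the balance pan inside the draught shield: outside diameter 56 mm at the rim, tapering evenly to 45 mm at the foot, 62 mm tall, wall 4 mm, about 0.12 kg. Origin: centre of its underside, z up
- scoop: yellow plastic scoop lying on the table, 150 mm long along its x, about 0.08 kg. Origin on the table under the middle of its length; the open bowl (55 long x 50 wide x 30 mm high) lies to +x, the handle (95 long x 18 wide, its underside 14 and top 30 mm up) to -x, ending in a foot block 30 mm wide
- scoop_grip (a point): good place to grip the scoop: on the handle, 12 mm behind the origin and 22 mm above its underside; axes as the scoop's; grip across y (18 mm)
- unit: white drawer unit, fixed to the table, 260 mm deep, 330 mm wide, 105 mm high. Origin on the table, 70 mm in front of the middle of its front face; +x points into the unit, +y to its left-hand side (narrow bay side). The drawer slides out to -x
- drawer (a joint): opening of the drawer in m: 0 shut, 0.18 the stop. Starts part open; only this length of it, from the unit's face to the inside of the drawer's front, can be reached from above. About 2 N of friction; stays where left. Drawer sides reach 70 mm and the divider between the bays 60 mm above the table; below the unit's top 97 mm are free
- cup_bay (a point): on the drawer's floor (18 mm above the table), against the inside of the drawer's front, at mid-width of the narrow bay (125 mm wide in y, on the unit's +y side) meant for the cup; moves with the drawer, axes as the unit's, the bay extends 220 mm to +x from here
- scoop_bay (a point): the same for the wide bay (170 mm wide in y, on the unit's -y side) meant for the scoop
- drawer_handle (a point): middle of the steel bar handle (110 mm long along y, 11 mm thick), 35 mm in front of the drawer's blue front, 62 mm above the table, mid-width; axes as the unit's. The front is 14 mm thick, 326 mm wide, its top 94 mm above the table
- bottle: amber bottle, diameter 60, height 160 mm, standing on the table beyond the scoop; origin at the centre of its underside; leave alone
- jar: white jar with blue cap, diameter 72, height 100 mm, standing on the top of the drawer unit (105 mm up); origin at the centre of its underside; leave alone
- beaker: small glass beaker, diameter 60, height 75 mm, standing on the table near the robot; origin at the centre of its underside; leave alone
Mind the look-alikes: they are no part of the job. What is shaped like the cup but turquoise is not meant.

How it is judged:
By the outcome, as a careful person would: the job done as asked, in the order asked, and still so for the second after the job is handed in, with the robot touching nothing.
It also fails if it takes over 72 s, if anything falls off the work surface, if the arm or the gripper's body presses on something with over 40 N, if the wrist force passes 120 N, or if a joint passes its speed limit or range.

ROBOT

A 6-joint arm with a two-finger parallel gripper is mounted at the origin on the work surface. World frame = base frame: x ahead of the robot, y to its left, z up, the work surface at z = 0. Lengths are in m, angles in degrees, forces in N, time in s.
With the tool pointing down it reaches from about 0.3 to 0.825 m from the base axis. Payload 5.4 kg.
Tool frame: the origin (TCP) lies midway between the tips of the shut fingers; the grasp point (between the pads) lies 19 mm behind it; z points along the fingers, y is the line along which they close (so a half turn about z gives the same grasp; the last joint's range is limited). The gripper opens to 92 mm and grips with 3 to 60 N. Pads are 20 mm wide; open, the fingers measure 128 mm over their backs; the gripper's body (75 mm by 189 mm) begins 69 mm behind the grasp point.
Start: joints at [55.285, 9.076, 91.501, -0, 79.423, -12.038], TCP at [0.222, 0.531, 0.215] pointing down, gripper open.
Joint ranges: [-166.64, 166.64], [-54.1, 131.32], [10.49, 154.53], [-73.88, 253.88], [9.74, 151.15], [-171.62, 171.62]. Speed limits (degrees/s): [147.25, 147.25, 180, 180, 180, 180].

INTERFACE

Orientations are given as [roll, pitch, yaw] about the fixed x, y, z axes, in that order (R = Rz(yaw) Ry(pitch) Rx(roll)).
In Python, from rig import read_state, snapshot, camera_info, close_job, look_for, cut_out gives the robot as it stands.
- The arm moves only by the shell command python3 -m inch 'ROWS'. ROWS is JSON, a list that holds one entry, the list of rows, each a list of 7 numbers: the turn, a rotation vector about the tool's x, y, z in units of 90 degrees (1.0 is 90 degrees), then the shift along the tool's x, y, z in units of 50 cm (1.0 is 50 cm), then the opening, from -1 (shut) to 1 (fully open). A call has 1 to 5 rows; each row shifts and turns the commanded pose from where the row before left it, along the tool's axes as they then stand; what a row does not reach is not made up. A row lasts 1/12 s, in which the tool goes at most 41.7 mm and 7.16 degrees, less where a joint would pass 70% of its speed; a pose out of reach is approached as far as the arm can. A call with a number of a shift or a turn outside -1 to 1 is refused whole. A call with a gripper value outside its range is refused whole. The fingers move at their own pace and stop on an object; the grip force is fixed at half the most. Time passes only in rows, so rows that do not move let the fingers close. It gives the time, the measured TCP pose, the force, the opening and the grip force at its end, in the units of the state.
- read_state(): the state, without advancing time (a new reading comes with each control period).
- snapshot(name): name is "scene" or "top" or "wrist"; returns the picture (420x560x3 uint8, blue, green, red); there is no depth.
- camera_info(name): a dict with "fovy" (degrees; the focal length in pixels is half the picture's height over the tangent of half this angle, whatever the lens; pixels are square), "cx", "cy" (the principal point, pixels), "R" (3x3) and "t" (3): a world point X has camera coordinates R X + t; the wrist camera has in their place "T_tool_cam" (4x4, takes a point from camera to tool coordinates, whose origin is the TCP and whose axes are the flange's). Camera axes: x right, y down, z forward; pixel columns grow to the right and rows downward; lengths in m; the calibration is good to about 2 mm. A picture is of the moment at which its call begins: read the wrist's pose just before it. camera_info takes no time and is no camera call.
- close_job(): hands the job in; it is judged then, once.
Trained networks look in the newest picture that a camera, given by its name, has taken for a name from the list of things; names that differ only in an ending like _2 or _b are one class to them, and where a whole thing is asked for, a point or a joint stands for the part that bears it (a point fixed in the world has none). Each returns a list of dicts, best first, with "p" (0 to 1); they miss things now and then, are a little off and sometimes report something else, mostly with a low value. They report only what shows in the picture. A call takes as long as a camera call. They do not tell look-alikes from the thing itself.
- look_for(camera, name): "extent" ([left, top, right, bottom] in pixels, round what is visible of it).
- cut_out(camera, name): "region" (420x560 bool, what is visible of it) and "extent" ([left, top, right, bottom] in pixels, round what is visible of it).
The state is a dict: "time": time; "joint_pos": joint angles; "qd": joint speeds; "joint_efforts": joint torques, N m; "ee_pos": TCP position; "tcp_rot": TCP orientation; "contact_force": force on the tool from outside, world axes, zero at the start; "wrist_torque": the same for the moment, N m; "opening": finger opening in m; "finger_force": force on a finger pad.
Only numpy, scipy, OpenCV 4.12 (cv2) and the standard library are available. Lean on these libraries where they do the work, as an engineer would, in place of code of your own. Each camera call takes 0.05 s, during which the arm holds its last target. There are 200 camera calls.

## Working session

There is one attempt and no reset: what is moved stays moved. The work goes in short steps, Python scripts to look and compute and a shell command to move; the robot and the scene stay as the last step left them, time stands still between calls to the robot, and variables do not carry over. Pictures are saved under pics/ and viewed, at most 14 in all, crops included, and the job is handed in when it is done.

```bash
mkdir -p pics; ls; python3 - <<'E'
from rig import *
import cv2,numpy as np
s=read_state();print(s)
for n in("scene","top","wrist"):
    im=snapshot(n);cv2.imwrite(f"pics/{n}0.png",im);c=camera_info(n);print(n,c)
a=np.hstack([cv2.imread("pics/scene0.png"),])
for n in("scene","top"):
  for o in("balance","cup","scoop","unit","bottle","jar","beaker","zero_key","power_key","mode_key","drawer_handle","pan"):
    print(n,o,[(np.round(d["extent"]).tolist(),round(d["p"],2)) for d in look_for(n,o)[:3]])
E
```

```text
pics
{'time': 0.0, 'joint_pos': array([ 5.52853866e+01,  9.11273728e+00,  9.15702454e+01, -1.14421141e-03,
        7.94243021e+01, -1.20386627e+01]), 'qd': array([-0.03243664, -0.03190124, -0.01776567,  0.0149077 ,  0.00402819,
       -0.01122078]), 'joint_efforts': array([-3.54542854e-04, -3.85560930e+01, -3.22113597e+01,  7.02056685e-02,
        3.75259237e-02, -1.67532048e-04]), 'ee_pos': array([0.22134392, 0.53001552, 0.21363493]), 'tcp_rot': array([-1.79894840e+02, -2.12769102e-02,  1.57324241e+02]), 'contact_force': array([ 0.52657911, -0.68888549,  0.07856565]), 'wrist_torque': array([0.01388572, 0.01428661, 0.04565406]), 'finger_force': 0.0, 'opening': 0.09179121768188417}
scene {'fovy': 53.148584126845904, 'cx': 279.6584213318166, 'cy': 212.69155266271537, 'R': array([[-0.18367421,  0.98292142,  0.01136989],
       [ 0.78195752,  0.15311043, -0.60423475],
       [-0.59565612, -0.10209157, -0.79672523]]), 't': array([ 0.05076374, -0.39581606,  1.41151007])}
top {'fovy': 44.500377568356136, 'cx': 271.9452208367791, 'cy': 213.65754349757145, 'R': array([[ 0.0241464 , -0.9996644
[... 1401 characters left out ...]
 cup [([236.0, 194.0, 258.0, 220.0], 0.96), ([163.0, 183.0, 184.0, 208.0], 0.82), ([85.0, 213.0, 113.0, 232.0], 0.81)]
top scoop []
top unit [([331.0, 79.0, 486.0, 277.0], 0.8), ([255.0, 292.0, 276.0, 314.0], 0.54)]
top bottle [([284.0, 144.0, 311.0, 175.0], 0.7)]
top jar [([418.0, 131.0, 463.0, 170.0], 0.79), ([197.0, 258.0, 204.0, 268.0], 0.45), ([129.0, 159.0, 222.0, 274.0], 0.39)]
top beaker [([252.0, 294.0, 277.0, 313.0], 0.62), ([419.0, 131.0, 464.0, 169.0], 0.39)]
top zero_key []
top power_key [([198.0, 260.0, 205.0, 270.0], 0.44)]
top mode_key [([170.0, 263.0, 176.0, 270.0], 0.45)]
top drawer_handle [([340.0, 190.0, 487.0, 277.0], 0.67)]
top pan [([130.0, 162.0, 224.0, 279.0], 0.82)]
```

View pics/scene0.png

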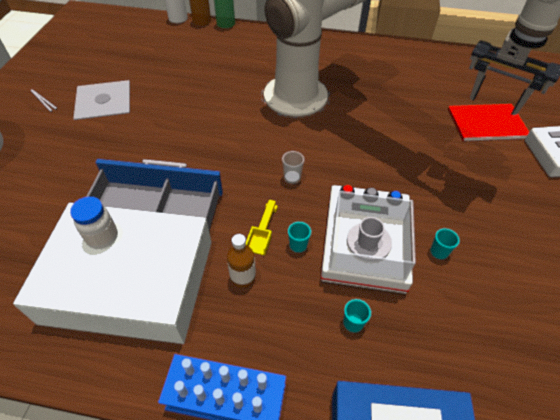

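View pics/top0.png

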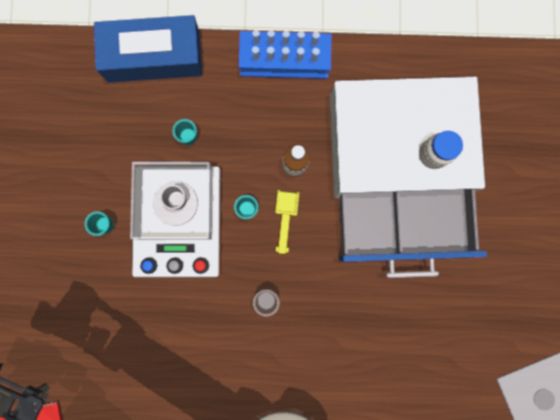

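The views agree. In the top view the balance is at (175,220) with the steel cup at (175,196), and its keys run blue (148,265), grey (174,265), red (200,265). The scoop is at (286,222), with its bowl away from the robot, and turquoise cups flank it. The open drawer is at (410,220) with its narrow bay on the left, the bottle at (296,160) and the beaker at (266,302).

```bash
cat > h.py <<'E'
from rig import *
import cv2,numpy as np
from scipy.spatial.transform import Rotation as Ro
def cam(n,s=None):
    c=camera_info(n);f=210/np.tan(np.radians(c["fovy"]/2))
    if n=="wrist":
        s=s or read_state();T=np.array(c["T_tool_cam"]);Rt=Ro.from_euler("xyz",s["tcp_rot"],degrees=True).as_matrix()
        R=(Rt@T[:3,:3]).T;C=Rt@T[:3,3]+s["ee_pos"];t=-R@C
    else:R=np.array(c["R"]);t=np.array(c["t"])
    return f,c["cx"],c["cy"],R,t
def back(n,uv,z,s=None):
    f,cx,cy,R,t=cam(n,s);uv=np.atleast_2d(uv).astype(float)
    d=np.c_[(uv[:,0]-cx)/f,(uv[:,1]-cy)/f,np.ones(len(uv))]@R;C=-R.T@t
    return C+d*((z-C[2])/d[:,2])[:,None]
def proj(n,X,s=None):
    f,cx,cy,R,t=cam(n,s);Y=np.atleast_2d(X)@R.T+t
    return Y[:,:2]/Y[:,2:]*f+[cx,cy]
def blobs(im,lo,hi,amin=15):
    m=cv2.inRange(cv2.cvtColor(im,cv2.COLOR_BGR2HSV),np.array(lo),np.array(hi))
    k,l,st,c=cv2.connectedComponentsWithStats(m)
    return m,[(c[i],st[i]) for i in range(1,k) if st[i][4]>=amin]
E
python3 - <<'E'
from h import *
np.set_printoptions(precision=4,suppress=True)
im=snapshot("top")
for nm,lo,hi in(("blue",(105,150,60),(125,255,255)),("red",(0,150,80),(6,255,255)),("yel",(25,150,120),(35,255,255))):
    m,b=blobs(im,lo,hi)
    for c,s in b: print(nm,c,s,back("top",c,.082)[0])
    if nm=="yel":
        ys,xs=np.nonzero(m);P=back("top",np.c_[xs,ys],.03);
        p=P[:,:2];u=np.linalg.svd(p-p.mean(0))[2][0];print("scoop",p.mean(0),u,np.degrees(np.arctan2(u[1],u[0])),((p-p.mean(0))@u).min(),((p-p.mean(0))@u).max())
        r=cv2.minAreaRect(np.c_[xs,ys].astype(np.float32));print(r)
sc=cv2.resize(im[75:300,120:320],None,fx=4*.98,fy=4*.98*0.6/0.6,interpolation=cv2.INTER_CUBIC)
cv2.imwrite("pics/c1.png",cv2.resize(im[150:290,125:315],None,fx=4,fy=4,interpolation=cv2.INTER_CUBIC))
cv2.imwrite("pics/c2.png",cv2.resize(im[70:285,325:495],None,fx=2.79,fy=2.79,interpolation=cv2.INTER_CUBIC))
for o in("unit","jar","bottle","beaker","cup"):
    for d in cut_out("top",o)[:1]:
        r=d["region"].astype(np.uint8);cs=max(cv2.findContours(r,0,2)[0],key=cv2.contourArea);print(o,cv2.minAreaRect(cs),d["p"])
E
```

```text
blue [147.6244  47.9256] [  95   17  106   64 4057] [0.9565 0.3449 0.082 ]
blue [284.2647  56.9023] [ 240   32   91   46 2977] [0.9436 0.0213 0.082 ]
blue [447.1338 144.9092] [433 132  29  27 628] [ 0.742  -0.3643  0.082 ]
blue [411.9731 255.8118] [342 251 143  10 595] [ 0.4814 -0.2819  0.082 ]
blue [147.0714 265.2857] [142 260  11  11  98] [0.4453 0.323  0.082 ]
red [199.7526 265.1753] [195 260  11  11  97] [0.4484 0.2032 0.082 ]
red [ 49.6168 412.4162] [ 36 403  26  17 334] [0.1154 0.5241 0.082 ]
yel [285.2768 215.7303] [275 190  24  64 849] [0.5664 0.0106 0.082 ]
scoop [0.5709 0.0089] [-0.9963  0.0863] 175.0509253243205 -0.060465748863097406 0.09012894259951017
((284.506103515625, 221.94512939453125), (22.196741104125977, 62.504249572753906), 6.34019136428833)
unit ((407.87261962890625, 177.07073974609375), (198.2040557861328, 150.20591735839844), 87.51044464111328) 0.86
jar ((440.2000427246094, 149.40000915527344), (33.093807220458984, 46.51021194458008), 63.43495178222656) 0.87
bottle ((295.0, 160.0), (30.0, 26.0), 90.0) 0.81
beaker ((265.0, 302.0), (24.0, 24.0), 90.0) 0.56
cup ((184.5, 131.5), (25.0, 23.0), 90.0) 0.98
```

View pics/c1.png

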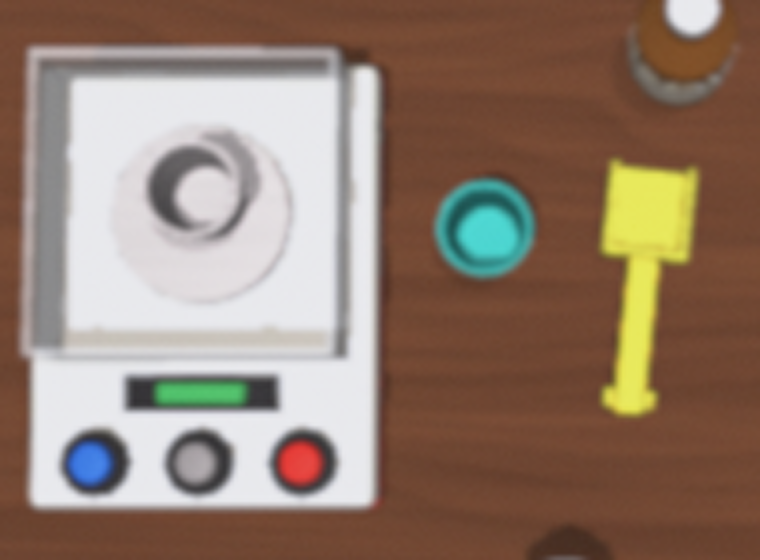

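View pics/c2.png

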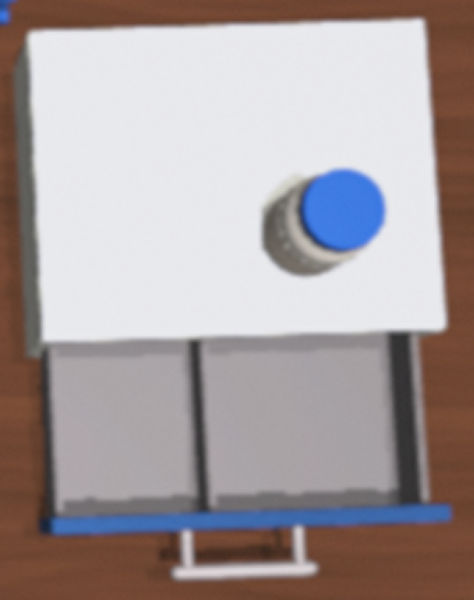

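```bash
python3 - <<'E'
from h import *
np.set_printoptions(precision=4,suppress=True)
B=lambda u,v,z,k=2.79,o=(325,70):back("top",[u/k+o[0],v/k+o[1]],z)[0]
for nm,a in {"faceL":(40,344,.105),"faceR":(445,329,.105),"backL":(27,32,.105),"backR":(424,19,.105),
 "frontOutL":(43,533,.094),"frontOutR":(451,521,.094),"frontInL":(43,519,.094),"frontInR":(451,506,.094),"barL":(173,574,.067),"barR":(317,569,.067),
 "sideLtopout":(44,440,.07),"sideLtopin":(51,440,.07),"divtopL":(196,440,.06),"divtopR":(205,440,.06),"sideRtopin":(413,440,.07),"sideRfloor":(397,440,.018),"divfloorL":(193,440,.018),"cap":(343,208,.205)}.items(): print(nm,B(*a)[:2])
D=lambda u,v,z:back("top",[u/4+125,v/4+150],z)[0][:2]
print("cup rim",D(198.5,194,.137),"bottle cap",D(693,8,.16),"scoop",[D(*a) for a in((652,163,.03),(648,263,.03),(642,262,.03),(628,410,.03),(645,213,.01))])
print("turq",D(485,228,.062),"beaker",back("top",[266,301],.07))
im=cv2.imread("pics/scene0.png")
for nm,lo,hi in(("blue",(105,150,60),(125,255,255)),("red",(0,150,80),(6,255,255)),("yel",(25,150,120),(35,255,255))):
    for c,s in blobs(im,lo,hi)[1]: print(nm,c,back("scene",c,.082 if nm!="yel" else .02)[0])
print("scene cup",back("scene",[371,226],.137))
E
```

```text
faceL [ 0.6186 -0.1102]
faceR [ 0.6393 -0.441 ]
backL [ 0.8789 -0.0961]
backR [ 0.8991 -0.4266]
frontOutL [ 0.4655 -0.1161]
frontOutR [ 0.4833 -0.4487]
frontInL [ 0.4769 -0.116 ]
frontInR [ 0.4955 -0.4488]
barL [ 0.4342 -0.2283]
barR [ 0.4412 -0.3481]
sideLtopout [ 0.5427 -0.1194]
sideLtopin [ 0.5428 -0.1252]
divtopL [ 0.5465 -0.2488]
divtopR [ 0.5467 -0.2564]
sideRtopin [ 0.5503 -0.4279]
sideRfloor [ 0.5536 -0.4348]
divfloorL [ 0.5492 -0.2566]
cap [ 0.7141 -0.3227]
cup rim [0.5937 0.2565] bottle cap [ 0.6996 -0.0119] scoop [array([0.6315, 0.0036]), array([0.5708, 0.0047]), array([0.5713, 0.0084]), array([0.4824, 0.0148]), array([0.6032, 0.0065])]
turq [0.5863 0.1019] beaker [[0.3701 0.0501 0.07  ]]
blue [158.9624 175.1369] [ 0.5001 -0.2739  0.082 ]
blue [395.3966 194.1897] [0.447  0.3245 0.082 ]
blue [ 86.6859 209.8545] [ 0.6399 -0.4036  0.082 ]
blue [221.6   392.385] [0.9807 0.0238 0.082 ]
blue [398.3089 400.3165] [0.9346 0.3391 0.082 ]
red [487.6164 120.3501] [0.1123 0.5831 0.082 ]
red [347.6034 187.9655] [0.4497 0.2055 0.082 ]
yel [261.5926 230.6279] [0.5771 0.01   0.02  ]
scene cup [[0.598 0.262 0.137]]
```

```bash
cat >> h.py <<'E'
def go(x,y,z,yaw):
    s=read_state();p=s["ee_pos"];r=s["tcp_rot"]
    dy=(yaw-r[2]+180)%360-180;a=np.radians(yaw);d=np.array([x,y,z])-p
    sh=np.array([d[0]*np.cos(a)+d[1]*np.sin(a),d[0]*np.sin(a)-d[1]*np.cos(a),-d[2]])/.5
    n=int(np.ceil(np.linalg.norm(sh)/.082));m=int(np.ceil(abs(dy)/7))
    print(f"t={s['time']:.2f} at",p.round(4),r.round(2),"open",round(s["opening"],4),"F",s["contact_force"].round(1),"| turn z %.4f = %d x %.4f | shift"%(-dy/90,m,-dy/90/max(m,1)),sh.round(4),"=",n,"x",(sh/max(n,1)).round(4))
E
python3 -c "
from h import *
go(.594,.2565,.26,181.5)"
```

```text
t=1.65 at [0.2217 0.5305 0.2146] [180.    -0.   157.32] open 0.0918 F [-0.2 -0.1  0.4] | turn z -0.2687 = 4 x -0.0672 | shift [-0.73   -0.5674 -0.0908] = 12 x [-0.0608 -0.0473 -0.0076]
```

```bash
python3 -m inch '[[[0,0,-0.0672,0,0,0,0.6],[0,0,-0.0672,0,0,0,0.6],[0,0,-0.0672,0,0,0,0.6],[0,0,-0.0672,0,0,0,0.6],[0,0,0,-0.0608,-0.0473,-0.0076,0.6]]]'
python3 -m inch '[[[0,0,0,-0.0608,-0.0473,-0.0076,0.6],[0,0,0,-0.0608,-0.0473,-0.0076,0.6],[0,0,0,-0.0608,-0.0473,-0.0076,0.6],[0,0,0,-0.0608,-0.0473,-0.0076,0.6],[0,0,0,-0.0608,-0.0473,-0.0076,0.6]]]'
python3 -m inch '[[[0,0,0,-0.0608,-0.0473,-0.0076,0.6],[0,0,0,-0.0608,-0.0473,-0.0076,0.6],[0,0,0,-0.0608,-0.0473,-0.0076,0.6],[0,0,0,-0.0608,-0.0473,-0.0076,0.6],[0,0,0,-0.0608,-0.0473,-0.0076,0.6]]]'
python3 -m inch '[[[0,0,0,-0.0608,-0.0473,-0.0076,0.6],[0,0,0,0,0,0,0.6],[0,0,0,0,0,0,0.6]]]'
python3 - <<'E'
from h import *
s=read_state();im=snapshot("wrist");cv2.imwrite("pics/w1.png",im)
go(.594,.2565,.26,181.5)
for d in cut_out("wrist","cup")[:3]:
    r=d["region"].astype(np.uint8);c=max(cv2.findContours(r,0,2)[0],key=cv2.contourArea);print(d["p"],d["extent"],back("wrist",np.mean(np.array(d["extent"]).reshape(2,2),0),.137,s))
for lo,hi in(((105,150,60),(125,255,255)),((0,150,80),(6,255,255))):
    for c,st in blobs(im,lo,hi)[1]: print(c,st,back("wrist",c,.082,s)[0])
E
```

```text
time: 2.07
ee_pos: [0.2487, 0.5096, 0.2177]
tcp_rot: [180.0, -0.2, -177.9]
contact_force: [-0.3, -1.0, 0.1]
opening: 0.0733
finger_force: 0.0
time: 2.48
ee_pos: [0.409, 0.3922, 0.2378]
tcp_rot: [180.0, 0.0, -178.5]
contact_force: [0.6, 0.7, -0.3]
opening: 0.0733
finger_force: 0.0
time: 2.9
ee_pos: [0.5642, 0.2779, 0.2566]
tcp_rot: [180.0, 0.0, -178.5]
contact_force: [-0.1, 0.3, 0.1]
opening: 0.0741
finger_force: 0.0
time: 3.15
ee_pos: [0.5951, 0.255, 0.2598]
tcp_rot: [180.0, -0.0, -178.7]
contact_force: [-0.2, 0.4, -0.4]
opening: 0.0735
finger_force: 0.0
t=3.20 at [0.5939 0.2562 0.2598] [ 1.7998e+02 -5.0000e-02 -1.7855e+02] open 0.0733 F [-0.3 -0.2 -0.6] | turn z -0.0006 = 1 x -0.0006 | shift [-0.0002  0.0006 -0.0003] = 1 x [-0.0002  0.0006 -0.0003]
0.77 [405.0, 129.0, 465.4, 174.8] [[0.53542622 0.40492961 0.137     ]]
0.62 [139.4, 165.3, 189.7, 207.8] [[0.57581402 0.13836314 0.137     ]]
0.56 [264.3, 177.0, 315.9, 237.9] [[0.59475974 0.26544328 0.137     ]]
[347.66294643  60.66071429] [337  48  23  26 448] [0.4467356  0.32365559 0.082     ]
[189.94952451 388.86100951] [ 163  365   45   46 1367] [0.89462045 0.12728798 0.082     ]
[322.3217012  382.77186478] [ 257  365  136   36 4585] [0.87880751 0.32443194 0.082     ]
[235.34577114  60.3159204 ] [225  49  22  24 402] [0.44917532 0.20429349 0.082     ]
```

View pics/w1.png

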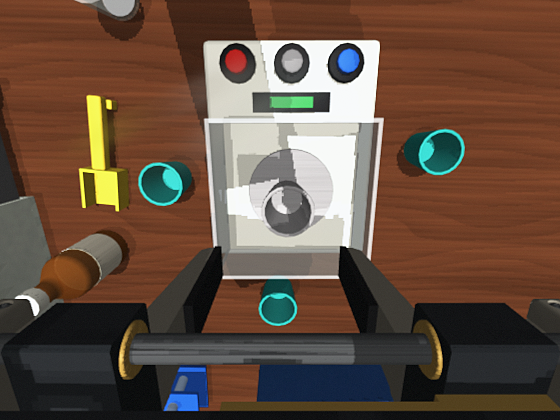

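Wrist view: the cup is inside the shield near (289,210) and the keys are at (235,61), (291,61) and (347,61). The cup's y differs by 9 mm from the top view, so I'll zoom in before grasping.

```bash
python3 - <<'E'
from h import *
s=read_state()
a=cv2.resize(cv2.imread("pics/w1.png")[165:250,235:345],(440,340),interpolation=cv2.INTER_CUBIC)
t=cv2.imread("pics/top0.png")[180:225,150:200];b=cv2.resize(t,(360,324),interpolation=cv2.INTER_CUBIC)
def draw(im,n,x,y,sc,o,col,s=None):
    for z,r in((.137,.028),(.075,.0225)):
        th=np.linspace(0,6.3,50);P=np.c_[x+r*np.cos(th),y+r*np.sin(th),0*th+z]
        q=((proj(n,P,s)-o+.5)*sc).astype(int);cv2.polylines(im,[q],1,col,1)
for x,y,c in((.595,.2655,(0,0,255)),(.595,.257,(0,200,0))):
    draw(a,"wrist",x,y,4,(235,165),c,s);draw(b,"top",x,y,7.2,(150,180),c)
o=np.zeros((340,800,3),np.uint8);o[:,:440]=a;o[:324,440:]=b;cv2.imwrite("pics/z1.png",o)
E
```

```text
(no output)
```

View pics/z1.png

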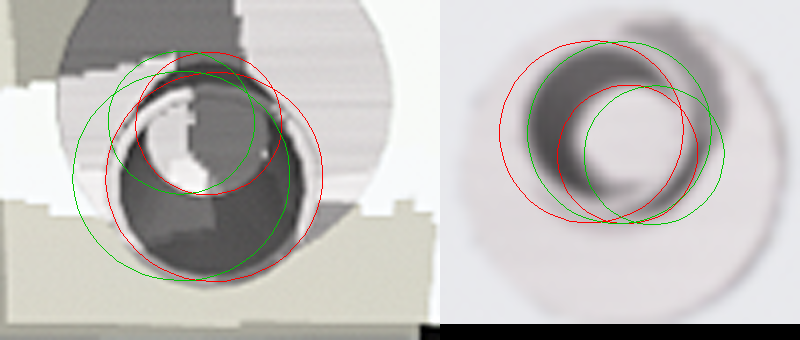

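Zoomed, the rim circle sits nearly on the red overlay, so the cup is at about (0.596, 0.264). The white rim blends into the pan in the top view, which explains the difference.

```bash
python3 -m inch '[[[0,0,0,-0.004,0.0156,0.02,0.6],[0,0,0,0,0,0.06,0.6],[0,0,0,0,0,0.06,0.6],[0,0,0,0,0,0.06,0.6],[0,0,0,0,0,0.06,0.6]]]'
python3 -m inch '[[[0,0,0,0,0,0.06,0.6],[0,0,0,0,0,0.004,0.6],[0,0,0,0,0,0,0.3],[0,0,0,0,0,0,-1],[0,0,0,0,0,0,-1]]]'
python3 -m inch '[[[0,0,0,0,0,0,-1],[0,0,0,0,0,0,-1]]]'
```

```text
time: 3.67
ee_pos: [0.5941, 0.2662, 0.1283]
tcp_rot: [180.0, -0.0, -178.3]
contact_force: [0.5, -0.2, -0.4]
opening: 0.0734
finger_force: 0.0
time: 4.08
ee_pos: [0.5972, 0.2652, 0.1012]
tcp_rot: [180.0, 0.3, -178.4]
contact_force: [-0.2, -1.5, 1.1]
opening: 0.056
finger_force: 0.4
time: 4.25
ee_pos: [0.5973, 0.2649, 0.1011]
tcp_rot: [179.9, 0.3, -178.5]
contact_force: [-0.5, 0.2, 5.9]
opening: 0.0533
finger_force: 30.0
```

```bash
python3 -m inch '[[[0,0,0,0,0,-0.02,-1],[0,0,0,0,0,-0.05,-1],[0,0,0,0,0,-0.06,-1],[0,0,0,0,0,-0.06,-1],[0,0,0,0,0,-0.06,-1]]]'
python3 -m inch '[[[0,0,0,0,0,-0.05,-1],[0,0,-0.0189,0,0,0,-1],[0,0,0,0,0,0,-1]]]'
python3 -c "
from h import *
go(.541,-.189,.25,183.2)"
```

```text
time: 4.67
ee_pos: [0.5953, 0.2642, 0.225]
tcp_rot: [180.0, -0.0, -178.5]
contact_force: [0.2, 0.1, -1.2]
opening: 0.0536
finger_force: 30.0
time: 4.92
ee_pos: [0.5967, 0.2646, 0.2514]
tcp_rot: [179.9, 0.3, -176.7]
contact_force: [0.5, 0.5, -2.8]
opening: 0.0537
finger_force: 30.0
t=4.92 at [0.5967 0.2646 0.2514] [ 179.95    0.28 -176.75] open 0.0537 F [ 0.5  0.5 -2.8] | turn z 0.0006 = 1 x 0.0006 | shift [ 0.1619 -0.8995  0.0029] = 12 x [ 0.0135 -0.075   0.0002]
```

```bash
python3 -m inch '[[[0,0,0,0.0075,-0.0375,0,-1],[0,0,0,0.0135,-0.075,0,-1],[0,0,0,0.0135,-0.075,0,-1],[0,0,0,0.0135,-0.075,0,-1],[0,0,0,0.0135,-0.075,0,-1]]]'
python3 -m inch '[[[0,0,0,0.0135,-0.075,0,-1],[0,0,0,0.0135,-0.075,0,-1],[0,0,0,0.0135,-0.075,0,-1],[0,0,0,0.0135,-0.075,0,-1],[0,0,0,0.0135,-0.075,0,-1]]]'
python3 -m inch '[[[0,0,0,0.0135,-0.075,0,-1],[0,0,0,0.0135,-0.075,0,-1],[0,0,0,0.006,-0.0375,0,-1],[0,0,0,0,0,0,-1],[0,0,0,0,0,0,-1]]]'
python3 - <<'E'
from h import *
s=read_state();im=snapshot("wrist");go(.541,-.189,.25,183.2)
F=np.array([.4862,-.2824]);a=np.radians(3.2);ux=np.array([np.cos(a),np.sin(a)]);uy=np.array([-ux[1],ux[0]])
def L(x,y,z):return [*(F+x*ux+y*uy),z]
for col,seg in (((0,255,0),[((0,.163,.094),(0,-.163,.094))]),((0,0,255),[((.143,.165,.105),(.143,-.165,.105))]),((255,0,255),[((0,.0285,.06),(.14,.0285,.06)),((0,.0205,.06),(.14,.0205,.06))]),((0,255,255),[((0,.1535,.07),(.14,.1535,.07)),((0,-.1495,.07),(.14,-.1495,.07))])):
    for p,q in seg:
        u=proj("wrist",[L(*p),L(*q)],s).astype(int);cv2.line(im,tuple(map(int,u[0])),tuple(map(int,u[1])),col,1)
cv2.imwrite("pics/w2.png",im)
E
```

```text
time: 5.33
ee_pos: [0.573, 0.0927, 0.2469]
tcp_rot: [180.0, -0.1, -176.8]
contact_force: [0.2, 0.1, -1.5]
opening: 0.0531
finger_force: 30.0
time: 5.75
ee_pos: [0.5499, -0.0963, 0.2471]
tcp_rot: [179.9, -0.1, -176.8]
contact_force: [1.3, -0.4, 0.1]
opening: 0.0534
finger_force: 30.0
time: 6.17
ee_pos: [0.5392, -0.1897, 0.247]
tcp_rot: [179.9, -0.1, -176.9]
contact_force: [0.4, 0.3, -1.0]
opening: 0.053
finger_force: 30.0
t=6.22 at [ 0.5395 -0.1887  0.2473] [ 1.7989e+02 -8.0000e-02 -1.7683e+02] open 0.0532 F [-0.2 -0.3 -1.8] | turn z -0.0004 = 1 x -0.0004 | shift [-0.0029 -0.0007 -0.0054] = 1 x [-0.0029 -0.0007 -0.0054]
```

View pics/w2.png

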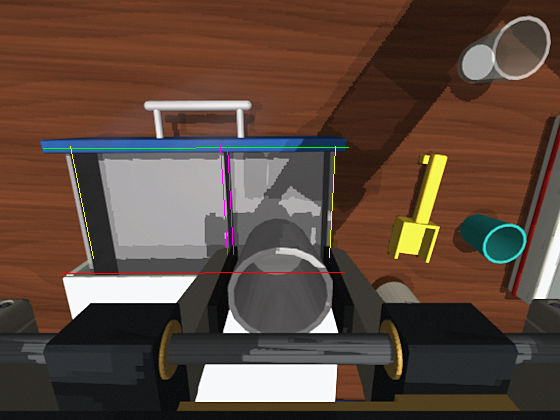

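The projected lines fit the drawer well: front edge at row 148, divider at columns 221–233, right side near 335. I can lower the cup now.

```bash
python3 -m inch '[[[0,0,0,-0.003,0,0.03,-1],[0,0,0,0,0,0.06,-1],[0,0,0,0,0,0.06,-1],[0,0,0,0,0,0.06,-1],[0,0,0,0,0,0.06,-1]]]'
python3 -m inch '[[[0,0,0,0,0,0.05,-1],[0,0,0,0,0,0.04,-1],[0,0,0,0,0,0.02,-1],[0,0,0,0,0,0.01,-1],[0,0,0,0,0,0,-1]]]'
python3 -m inch '[[[0,0,0,0,0,0.004,-1],[0,0,0,0,0,0.004,-1],[0,0,0,0,0,0,-1],[0,0,0,0,0,0,-1]]]'
```

```text
time: 6.63
ee_pos: [0.5416, -0.1872, 0.1118]
tcp_rot: [180.0, -0.0, -176.7]
contact_force: [-0.4, 0.0, -1.6]
opening: 0.0539
finger_force: 30.0
time: 7.05
ee_pos: [0.5413, -0.1882, 0.0526]
tcp_rot: [179.9, -0.1, -176.7]
contact_force: [0.3, -0.0, -0.5]
opening: 0.0534
finger_force: 30.0
time: 7.38
ee_pos: [0.542, -0.1897, 0.0501]
tcp_rot: [-180.0, 0.1, -176.8]
contact_force: [-1.1, 0.2, -1.7]
opening: 0.0533
finger_force: 30.0
```

```bash
python3 -m inch '[[[0,0,0,0,0,0.004,-1],[0,0,0,0,0,0.003,-1],[0,0,0,0,0,0,-1],[0,0,0,0,0,0,-1]]]'
python3 -m inch '[[[0,0,0,0,0,0.003,-1],[0,0,0,0,0,0,-1],[0,0,0,0,0,0,-1]]]'
```

```text
time: 7.72
ee_pos: [0.5414, -0.1894, 0.0456]
tcp_rot: [180.0, -0.0, -176.8]
contact_force: [-0.3, -1.0, -1.8]
opening: 0.0536
finger_force: 30.0
time: 7.97
ee_pos: [0.5416, -0.1895, 0.0443]
tcp_rot: [-180.0, 0.0, -176.8]
contact_force: [0.1, 0.9, -1.3]
opening: 0.0534
finger_force: 30.0
```

```bash
python3 -m inch '[[[0,0,0,0,0,0.002,-1],[0,0,0,0,0,0,-1],[0,0,0,0,0,0,-1]]]'
python3 -m inch '[[[0,0,0,0,0,0.002,-1],[0,0,0,0,0,0,-1],[0,0,0,0,0,0,-1]]]'
```

```text
time: 8.22
ee_pos: [0.542, -0.1897, 0.0441]
tcp_rot: [-180.0, 0.0, -176.8]
contact_force: [-0.7, 0.9, 5.2]
opening: 0.0534
finger_force: 30.0
time: 8.47
ee_pos: [0.5427, -0.1897, 0.044]
tcp_rot: [-180.0, 0.1, -176.8]
contact_force: [-1.9, 0.7, 9.2]
opening: 0.0528
finger_force: 30.0
```

```bash
python3 -m inch '[[[0,0,0,0,0,0,0.3],[0,0,0,0,0,0,0.45],[0,0,0,0,0,0,0.45],[0,0,0,0,0,-0.01,0.45],[0,0,0,0,0,-0.04,0.45]]]'
python3 -m inch '[[[0,0,0,0,0,-0.08,0.45],[0,0,0,0,0,-0.08,0.45],[0,0,0,0,0,-0.08,0.45],[0,0,0,0,0,-0.06,0.45],[0,0,0.083,0,0,0,0.2]]]'
python3 - <<'E'
from h import *
im=snapshot("top");print([(np.round(d["extent"]).tolist(),round(d["p"],2)) for d in look_for("top","cup")])
cv2.imwrite("pics/t2.png",im);print(proj("top",[[.542,-.1895,.08],[.542,-.1895,.018]]))
go(.545,.010,.21,175.7)
E
```

```text
time: 8.88
ee_pos: [0.5388, -0.1879, 0.0641]
tcp_rot: [179.8, -0.3, -176.8]
contact_force: [0.9, -0.3, 0.2]
opening: 0.0666
finger_force: 0.0
time: 9.3
ee_pos: [0.545, -0.1915, 0.2259]
tcp_rot: [-179.6, 0.7, 176.0]
contact_force: [0.2, -0.5, -0.1]
opening: 0.0621
finger_force: 0.0
[([80.0, 213.0, 115.0, 236.0], 0.96), ([236.0, 194.0, 260.0, 221.0], 0.78), ([174.0, 115.0, 199.0, 145.0], 0.75), ([328.0, 80.0, 488.0, 277.0], 0.56), ([370.0, 237.0, 369.0, 239.0], 0.46)]
[[371.74453528 228.4927922 ]
 [366.5562833  229.98398369]]
t=9.40 at [ 0.5423 -0.1899  0.2193] [-179.9     0.19  176.01] open 0.0555 F [ 0.1  0.7 -0.1] | turn z 0.0035 = 1 x 0.0035 | shift [0.0247 0.3991 0.0185] = 5 x [0.0049 0.0798 0.0037]
```

```bash
python3 -m inch '[[[0,0,0,0.004,0.06,0.003,0],[0,0,0,0.005,0.08,0.004,0],[0,0,0,0.005,0.08,0.004,0],[0,0,0,0.005,0.08,0.004,0],[0,0,0,0.004,0.06,0.003,0]]]'
python3 -m inch '[[[0,0,0,0.003,0.038,0,0],[0,0,0,0,0,0,0],[0,0,0,0,0,0,0]]]'
python3 - <<'E'
from h import *
s=read_state();im=snapshot("wrist");go(.545,.010,.21,175.7)
m,_=blobs(im,(25,120,90),(35,255,255));k,l,st,c=cv2.connectedComponentsWithStats(m);i=1+np.argmax(st[1:,4]);print(st[i])
# fit scoop pose: match projected top silhouette mask by IoU
from scipy.optimize import minimize
tgt=(l==i)
def box(x0,x1,w,z0,z1):return [(x,y,z) for x in(x0,x1) for y in(-w/2,w/2) for z in(z0,z1)]
parts=[box(.02,.075,.05,0,.03),box(-.075,.02,.018,.014,.03),box(-.075,-.063,.03,0,.03)]
def mask(p):
    a=np.radians(p[2]);R=np.array([[np.cos(a),-np.sin(a),0],[np.sin(a),np.cos(a),0],[0,0,1]]);o=np.zeros(im.shape[:2],np.uint8)
    for b in parts: 
        q=proj("wrist",np.array(b)@R.T+[p[0],p[1],0],s);h=cv2.convexHull(q.astype(np.float32));cv2.fillConvexPoly(o,np.round(h*16).astype(np.int32),1,cv2.LINE_AA if 0 else 8,4)
    return o>0
f=lambda v:-(mask([v[0]/1e3,v[1]/1e3,v[2]])&tgt).sum()/(mask([v[0]/1e3,v[1]/1e3,v[2]])|tgt).sum()
r=minimize(f,[557,9,-4.5],method="Nelder-Mead",options={"initial_simplex":[[557,9,-4.5],[563,9,-4.5],[557,15,-4.5],[557,9,2]]});print(r.x,r.fun)
cs,_=cv2.findContours(mask([r.x[0]/1e3,r.x[1]/1e3,r.x[2]]).astype(np.uint8),0,2);cv2.drawContours(im,cs,-1,(0,0,255),1)
a=np.radians(r.x[2]);g=np.array([r.x[0]-12*np.cos(a),r.x[1]-12*np.sin(a)])/1e3;print("grip",g);go(*g,.02,180+r.x[2])
cv2.imwrite("pics/w3.png",im)
E
```

```text
time: 9.82
ee_pos: [0.5407, -0.0061, 0.206]
tcp_rot: [179.9, -0.2, 176.3]
contact_force: [0.3, 0.7, -0.2]
opening: 0.0458
finger_force: 0.0
time: 10.07
ee_pos: [0.5413, 0.0106, 0.2066]
tcp_rot: [-180.0, -0.2, 176.3]
contact_force: [-0.8, -0.1, -0.5]
opening: 0.0457
finger_force: 0.0
t=10.12 at [0.5416 0.0096 0.207 ] [-1.7998e+02 -1.3000e-01  1.7618e+02] open 0.0459 F [ 0.3 -0.2  0.7] | turn z 0.0053 = 1 x 0.0053 | shift [-0.0068  0.0012 -0.006 ] = 1 x [-0.0068  0.0012 -0.006 ]
[274 193  13  30 354]
[566.4784594   10.27387439  -4.14332379] -0.11090225563909774
grip [0.55450982 0.01114089]
t=10.12 at [0.5416 0.0096 0.207 ] [-1.7998e+02 -1.3000e-01  1.7618e+02] open 0.0459 F [ 0.3 -0.2  0.7] | turn z 0.0035 = 1 x 0.0035 | shift [-0.0256  0.0049  0.374 ] = 5 x [-0.0051  0.001   0.0748]
```

View pics/w3.png

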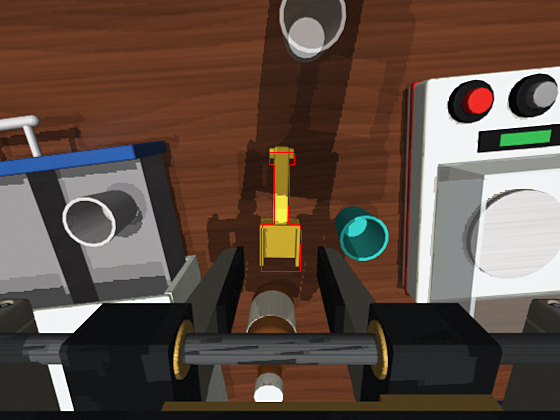

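The cup stands upright in the narrow bay, rim at (89,221). The scoop lies at (280,205) in the gripper's shadow, so the colour mask was too small and I'll refit it.

```bash
python3 - <<'E'
from h import *
from scipy.optimize import minimize
s=read_state();im=snapshot("wrist")
m,_=blobs(im,(20,110,50),(36,255,255));m[:130]=0;m[290:]=0;k,l,st,c=cv2.connectedComponentsWithStats(m);i=l[200,280] or 1+np.argmax(st[1:,4]);print(st[i])
tgt=cv2.morphologyEx((l==i).astype(np.uint8),cv2.MORPH_CLOSE,np.ones((5,5)))>0
def box(x0,x1,w,z0,z1):return [(x,y,z) for x in(x0,x1) for y in(-w/2,w/2) for z in(z0,z1)]
parts=[box(.02,.075,.05,0,.03),box(-.075,.02,.018,.014,.03),box(-.075,-.063,.03,0,.03)]
def mask(v):
    p=[v[0]/1e3,v[1]/1e3];R=Ro.from_euler("z",v[2],degrees=True).as_matrix();o=np.zeros(im.shape[:2],np.uint8)
    for b in parts:
        q=proj("wrist",np.array(b)@R.T+[*p,0],s);cv2.fillConvexPoly(o,np.round(cv2.convexHull(q.astype(np.float32))*16).astype(np.int32),1,8,4)
    return o>0
f=lambda v:-(mask(v)&tgt).sum()/(mask(v)|tgt).sum()
r=minimize(f,[557,9,-4.5],method="Nelder-Mead",options={"initial_simplex":[[557,9,-4.5],[563,9,-4.5],[557,15,-4.5],[557,9,2]]});print(r.x,r.fun)
a=np.radians(r.x[2]);g=np.array([r.x[0]-12*np.cos(a),r.x[1]-12*np.sin(a)])/1e3;print("grip",g);go(*g,.008,180+r.x[2])
E
```

```text
[ 260  146   42  120 2844]
[558.72596278   9.69190391  -4.6408025 ] -0.8811297330850404
grip [0.5467653  0.01066281]
t=10.17 at [0.5418 0.0091 0.2073] [-1.7998e+02 -9.0000e-02  1.7609e+02] open 0.046 F [0.4 0.5 0.4] | turn z 0.0081 = 1 x 0.0081 | shift [-0.0096  0.004   0.3986] = 5 x [-0.0019  0.0008  0.0797]
```

```bash
python3 -m inch '[[[0,0,0.008,-0.0096,0.004,0.02,0],[0,0,0,0,0,0.07,0],[0,0,0,0,0,0.08,0],[0,0,0,0,0,0.08,0],[0,0,0,0,0,0.08,0]]]'
python3 -m inch '[[[0,0,0,0,0,0.045,0],[0,0,0,0,0,0.02,0],[0,0,0,0,0,0.003,0],[0,0,0,0,0,0,-0.5],[0,0,0,0,0,0,-1]]]'
python3 -m inch '[[[0,0,0,0,0,0,-1],[0,0,0,0,0,0,-1],[0,0,0,0,0,0,-1]]]'
```

```text
time: 10.58
ee_pos: [0.5472, 0.0105, 0.041]
tcp_rot: [-180.0, 0.0, 175.2]
contact_force: [1.5, -0.3, -0.8]
opening: 0.0461
finger_force: 0.0
time: 11.0
ee_pos: [0.5491, 0.0109, 0.0111]
tcp_rot: [-180.0, 0.2, 175.3]
contact_force: [0.0, -0.6, 0.9]
opening: 0.0346
finger_force: 0.0
time: 11.25
ee_pos: [0.5486, 0.0114, 0.0108]
tcp_rot: [-180.0, 0.2, 175.3]
contact_force: [-0.3, -0.6, 3.2]
opening: 0.0176
finger_force: 30.0
```

```bash
python3 -m inch '[[[0,0,0,0,0,-0.02,-1],[0,0,0,0,0,-0.06,-1],[0,0,0,0,0,-0.08,-1],[0,0,0,0,0,-0.08,-1],[0,0,0,0,0,-0.08,-1]]]'
python3 -m inch '[[[0,0,0,0,0,-0.07,-1],[0,0,0,0,0,-0.03,-1],[0,0,0.07,0,0,0,-1],[0,0,0.077,0,0,0,-1],[0,0,0.077,0,0,0,-1]]]'
python3 -m inch '[[[0,0,0.077,0,0,0,-1],[0,0,0.077,0,0,0,-1],[0,0,0.077,0,0,0,-1],[0,0,0.077,0,0,0,-1],[0,0,0.077,0,0,0,-1]]]'
python3 -m inch '[[[0,0,0.077,0,0,0,-1],[0,0,0.077,0,0,0,-1],[0,0,0.077,0,0,0,-1],[0,0,0.072,0,0,0,-1],[0,0,0,0,0,0,-1]]]'
python3 -c "
from h import *
go(.5440,-.332,.22,93.2)"
```

```text
time: 11.67
ee_pos: [0.5466, 0.0119, 0.1716]
tcp_rot: [180.0, -0.0, 175.3]
contact_force: [0.8, 0.5, -1.1]
opening: 0.0175
finger_force: 30.0
time: 12.08
ee_pos: [0.5472, 0.0118, 0.2206]
tcp_rot: [180.0, 0.1, 154.8]
contact_force: [-0.5, 0.2, -1.4]
opening: 0.0177
finger_force: 30.0
time: 12.5
ee_pos: [0.5469, 0.0118, 0.2199]
tcp_rot: [180.0, 0.0, 120.2]
contact_force: [-0.4, 0.4, -0.6]
opening: 0.0178
finger_force: 30.0
time: 12.92
ee_pos: [0.547, 0.0118, 0.2199]
tcp_rot: [180.0, 0.0, 93.1]
contact_force: [-0.1, 0.6, -1.4]
opening: 0.0178
finger_force: 30.0
t=12.92 at [0.547  0.0118 0.2199] [179.98   0.    93.11] open 0.0178 F [-0.1  0.6 -1.4] | turn z -0.0011 = 1 x -0.0011 | shift [-6.862e-01 -4.430e-02 -2.000e-04] = 9 x [-0.0762 -0.0049 -0.    ]
```

```bash
python3 -m inch '[[[0,0,0,-0.038,-0.0024,0,-1],[0,0,0,-0.0762,-0.0049,0,-1],[0,0,0,-0.0762,-0.0049,0,-1],[0,0,0,-0.0762,-0.0049,0,-1],[0,0,0,-0.0762,-0.0049,0,-1]]]'
python3 -m inch '[[[0,0,0,-0.0762,-0.0049,0,-1],[0,0,0,-0.0762,-0.0049,0,-1],[0,0,0,-0.0762,-0.0049,0,-1],[0,0,0,-0.0762,-0.0049,0,-1],[0,0,0,-0.038,-0.0024,0,-1]]]'
python3 -m inch '[[[0,0,0,0,0,0,-1],[0,0,0,0,0,0,-1]]]'
python3 - <<'E'
from h import *
s=read_state();im=snapshot("wrist");tp=snapshot("top");go(.5440,-.332,.22,93.2)
F=np.array([.4862,-.2824]);a=np.radians(3.2);ux=np.array([np.cos(a),np.sin(a)]);uy=np.array([-ux[1],ux[0]])
def L(x,y,z):return [*(F+x*ux+y*uy),z]
segs=(((0,255,0),(0,.163,.094),(0,-.163,.094)),((0,0,255),(.143,.165,.105),(.143,-.165,.105)),((255,0,255),(0,.0285,.06),(.14,.0285,.06)),((255,0,255),(0,.0205,.06),(.14,.0205,.06)),((0,255,255),(0,.1535,.07),(.14,.1535,.07)),((0,255,255),(0,-.1495,.07),(.14,-.1495,.07)),((255,255,0),(0,-.1495,.018),(.14,-.1495,.018)))
k=2.79
t2=cv2.resize(tp[130:285,335:495],None,fx=2.5,fy=2.5,interpolation=cv2.INTER_CUBIC)
for col,p,q in segs:
    u=proj("wrist",[L(*p),L(*q)],s);cv2.line(im,tuple(map(int,u[0])),tuple(map(int,u[1])),col,1)
    u=(proj("top",[L(*p),L(*q)])-[335,130]+.5)*2.5;cv2.line(t2,tuple(map(int,u[0])),tuple(map(int,u[1])),col,1)
o=np.zeros((420,800,3),np.uint8);o[:,:400]=im[:,:400] if 0 else cv2.resize(im,(400,300))[0:300].repeat(1,0) if 0 else im[:,60:460];o[:387,400:]=t2[:387,:400];cv2.imwrite("pics/w4.png",o)
E
```

```text
time: 13.33
ee_pos: [0.5456, -0.1615, 0.2199]
tcp_rot: [180.0, 0.0, 93.5]
contact_force: [0.1, 0.5, -0.8]
opening: 0.0177
finger_force: 30.0
time: 13.75
ee_pos: [0.5437, -0.336, 0.2195]
tcp_rot: [-180.0, 0.1, 93.3]
contact_force: [0.7, 0.1, -0.8]
opening: 0.0175
finger_force: 30.0
time: 13.92
ee_pos: [0.5443, -0.3323, 0.2192]
tcp_rot: [-180.0, -0.0, 93.3]
contact_force: [-0.8, 0.4, -1.0]
opening: 0.018
finger_force: 30.0
t=14.02 at [ 0.5448 -0.3306  0.2194] [-1.800e+02 -4.000e-02  9.339e+01] open 0.0172 F [ 0.2 -0.2 -0.3] | turn z 0.0021 = 1 x 0.0021 | shift [-0.0028 -0.0017 -0.0013] = 1 x [-0.0028 -0.0017 -0.0013]
```

View pics/w4.png

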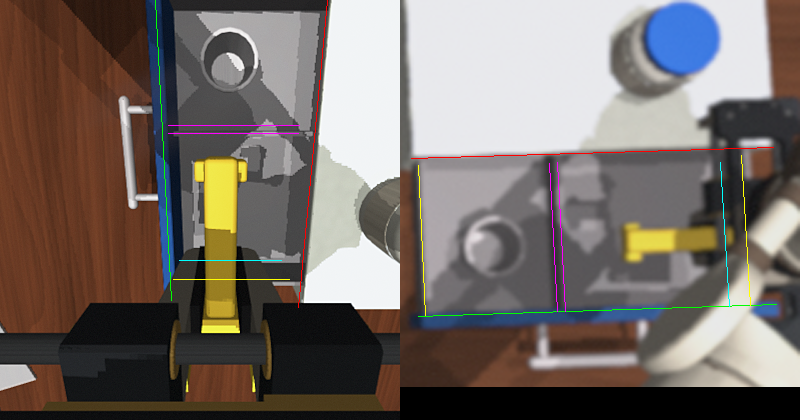

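The overlays match the divider (rows 125–135) and the right side wall (about row 283), so the wide bay is centred 65 mm to −y. The scoop is held straight; I'll lower it.

```bash
python3 -m inch '[[[0,0,0,-0.006,-0.0015,0.03,-1],[0,0,0,0,0,0.06,-1],[0,0,0,0,0,0.06,-1],[0,0,0,0,0,0.06,-1],[0,0,0,0,0,0.06,-1]]]'
python3 -m inch '[[[0,0,0,0,0,0.04,-1],[0,0,0,0,0,0.03,-1],[0,0,0,0,0,0.02,-1],[0,0,0,0,0,0.01,-1],[0,0,0,0,0,0,-1]]]'
python3 -m inch '[[[0,0,0,0,0,0.002,-1],[0,0,0,0,0,0,-1],[0,0,0,0,0,0,-1]]]'
```

```text
time: 14.43
ee_pos: [0.5446, -0.3329, 0.0835]
tcp_rot: [180.0, 0.0, 93.4]
contact_force: [-0.2, -0.4, -1.3]
opening: 0.0177
finger_force: 30.0
time: 14.85
ee_pos: [0.544, -0.3336, 0.0336]
tcp_rot: [-180.0, -0.1, 93.3]
contact_force: [0.0, -0.1, -1.3]
opening: 0.0177
finger_force: 30.0
time: 15.1
ee_pos: [0.5449, -0.3354, 0.0346]
tcp_rot: [179.9, 0.1, 93.3]
contact_force: [-0.4, 0.1, -0.7]
opening: 0.0178
finger_force: 30.0
```

```bash
python3 -m inch '[[[0,0,0,0,0,0.004,-1],[0,0,0,0,0,0.003,-1],[0,0,0,0,0,0,-1],[0,0,0,0,0,0,-1]]]'
python3 -m inch '[[[0,0,0,0,0,0.002,-1],[0,0,0,0,0,0,-1],[0,0,0,0,0,0,-1]]]'
```

```text
time: 15.43
ee_pos: [0.544, -0.3348, 0.0296]
tcp_rot: [-180.0, -0.0, 93.2]
contact_force: [-0.2, 0.2, -0.4]
opening: 0.0177
finger_force: 30.0
time: 15.68
ee_pos: [0.5442, -0.335, 0.0289]
tcp_rot: [180.0, 0.0, 93.3]
contact_force: [-0.8, 0.1, 0.4]
opening: 0.0178
finger_force: 30.0
```

```bash
python3 -m inch '[[[0,0,0,0,0,0.0015,-1],[0,0,0,0,0,0,-1],[0,0,0,0,0,0,-1]]]'
python3 -m inch '[[[0,0,0,0,0,0.0015,-1],[0,0,0,0,0,0,-1],[0,0,0,0,0,0,-1]]]'
```

```text
time: 15.93
ee_pos: [0.5443, -0.335, 0.0288]
tcp_rot: [180.0, 0.0, 93.3]
contact_force: [-2.8, 0.3, 4.9]
opening: 0.0175
finger_force: 30.0
time: 16.18
ee_pos: [0.5448, -0.335, 0.0288]
tcp_rot: [179.9, 0.0, 93.3]
contact_force: [-2.9, 3.0, 8.5]
opening: 0.018
finger_force: 30.0
```

```bash
python3 -m inch '[[[0,0,0,0,0,0,-0.4],[0,0,0,0,0,0,-0.1],[0,0,0,0,0,0,-0.1],[0,0,0,0,0,-0.01,-0.1],[0,0,0,0,0,-0.04,-0.1]]]'
python3 -m inch '[[[0,0,0,0,0,-0.08,-0.1],[0,0,0,0,0,-0.08,-0.1],[0,0,0,0,0,-0.08,-0.1],[0,0,0,0,0,-0.06,-0.1],[0,0,0,0,0,-0.03,-0.1]]]'
python3 - <<'E'
from h import *
im=snapshot("wrist");cv2.imwrite("pics/w5.png",im);go(.4467,.3237,.20,181.5)
E
```

```text
time: 16.6
ee_pos: [0.5417, -0.3329, 0.0487]
tcp_rot: [-179.7, -0.3, 93.2]
contact_force: [0.6, 0.7, -1.2]
opening: 0.0412
finger_force: 0.0
time: 17.02
ee_pos: [0.5457, -0.3363, 0.2233]
tcp_rot: [179.7, 0.3, 93.3]
contact_force: [1.2, 0.4, 0.2]
opening: 0.041
finger_force: 0.0
t=17.07 at [ 0.5464 -0.3369  0.225 ] [179.56   0.45  93.26] open 0.0415 F [ 0.5 -0.5  1.6] | turn z -0.9805 = 13 x -0.0754 | shift [0.1647 1.326  0.05  ] = 17 x [0.0097 0.078  0.0029]
```

View pics/w5.png

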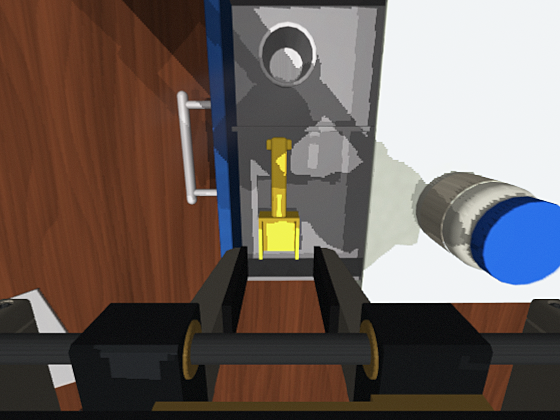

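The scoop lies flat in the wide bay (bowl (279,235), foot (279,143)), clear of divider and walls. The cup is upright at (287,55). Next are the keys.

```bash
python3 -m inch '[[[0,0,-0.0754,0,0,0,-0.5],[0,0,-0.0754,0,0,0,-1],[0,0,-0.0754,0,0,0,-1],[0,0,-0.0754,0,0,0,-1],[0,0,-0.0754,0,0,0,-1]]]'
python3 -m inch '[[[0,0,-0.0754,0,0,0,-1],[0,0,-0.0754,0,0,0,-1],[0,0,-0.0754,0,0,0,-1],[0,0,-0.0754,0,0,0,-1],[0,0,-0.0754,0,0,0,-1]]]'
python3 -m inch '[[[0,0,-0.0754,0,0,0,-1],[0,0,-0.0754,0,0,0,-1],[0,0,-0.0754,0,0,0,-1],[0,0,0,0.0097,0.078,0.003,-1],[0,0,0,0.0097,0.078,0.003,-1]]]'
python3 -m inch '[[[0,0,0,0.0097,0.078,0.003,-1],[0,0,0,0.0097,0.078,0.003,-1],[0,0,0,0.0097,0.078,0.003,-1],[0,0,0,0.0097,0.078,0.003,-1],[0,0,0,0.0097,0.078,0.003,-1]]]'
python3 -m inch '[[[0,0,0,0.0097,0.078,0.003,-1],[0,0,0,0.0097,0.078,0.003,-1],[0,0,0,0.0097,0.078,0.003,-1],[0,0,0,0.0097,0.078,0.003,-1],[0,0,0,0.0097,0.078,0.003,-1]]]'
python3 -m inch '[[[0,0,0,0.0097,0.078,0.003,-1],[0,0,0,0.0097,0.078,0.003,-1],[0,0,0,0.0097,0.078,0.003,-1],[0,0,0,0.0097,0.078,0.003,-1],[0,0,0,0.0097,0.078,0.003,-1]]]'
python3 -m inch '[[[0,0,0,0,0,0,-1],[0,0,0,0,0,0,-1]]]'
python3 - <<'E'
from h import *
s=read_state();im=snapshot("wrist")
for lo,hi in(((105,150,60),(125,255,255)),((0,150,80),(6,255,255))):
    for c,st in blobs(im,lo,hi,80)[1]: print(c.round(),st,back("wrist",c,.082,s)[0].round(4))
go(.4467,.3237,.09,181.5)
E
```

```text
time: 17.48
ee_pos: [0.5436, -0.3345, 0.2157]
tcp_rot: [-180.0, -0.1, 127.5]
contact_force: [-0.4, -0.3, -0.9]
opening: 0.0102
finger_force: 0.0
time: 17.9
ee_pos: [0.5436, -0.3345, 0.2157]
tcp_rot: [180.0, -0.1, 161.4]
contact_force: [-0.8, -0.3, -0.5]
opening: 0.0003
finger_force: 0.0
time: 18.32
ee_pos: [0.5315, -0.2573, 0.2123]
tcp_rot: [179.9, -0.1, -178.7]
contact_force: [-0.1, 0.8, -0.1]
opening: 0.0003
finger_force: 0.0
time: 18.73
ee_pos: [0.5019, -0.0609, 0.2055]
tcp_rot: [180.0, -0.1, -178.6]
contact_force: [0.8, 0.7, -0.6]
opening: 0.0012
finger_force: 0.0
time: 19.15
ee_pos: [0.4726, 0.1332, 0.1982]
tcp_rot: [-180.0, -0.1, -178.5]
contact_force: [0.8, 0.1, 0.1]
opening: 0.0004
finger_force: 0.0
time: 19.57
ee_pos: [0.4434, 0.3275, 0.1905]
tcp_rot: [-180.0, -0.1, -178.5]
contact_force: [0.5, -0.2, -0.1]
opening: 0.0001
finger_force: 0.0
time: 19.73
ee_pos: [0.4433, 0.327, 0.1903]
tcp_rot: [-179.9, -0.1, -178.3]
contact_force: [0.6, -0.3, 0.1]
opening: 0.001
finger_force: 0.0
[277. 213.] [265 201  24  26 454] [0.4449 0.3241 0.082 ]
[237. 178.] [136 177 178   7 246] [0.4115 0.2847 0.082 ]
[156. 213.] [143 201  28  25 519] [0.4482 0.2054 0.082 ]
t=19.78 at [0.4439 0.3257 0.1906] [-1.7993e+02 -9.0000e-02 -1.7844e+02] open 0.0003 F [-0.2 -0.5 -0.9] | turn z 0.0007 = 1 x 0.0007 | shift [-0.0055 -0.0042  0.2011] = 3 x [-0.0018 -0.0014  0.067 ]
```

```bash
python3 -m inch '[[[0,0,0,-0.0042,-0.0035,0.04,-1],[0,0,0,0,0,0.07,-1],[0,0,0,0,0,0.06,-1],[0,0,0,0,0,0.03,-1],[0,0,0,0,0,0,-1]]]'
python3 -m inch '[[[0,0,0,0,0,0.01,-1],[0,0,0,0,0,0.01,-1],[0,0,0,0,0,0.006,-1],[0,0,0,0,0,0,-1],[0,0,0,0,0,0,-1]]]'
```

```text
time: 20.2
ee_pos: [0.444, 0.3208, 0.0871]
tcp_rot: [-179.8, -0.5, -178.7]
contact_force: [0.1, -0.3, -0.5]
opening: 0.0005
finger_force: 0.0
time: 20.62
ee_pos: [0.4479, 0.3242, 0.08]
tcp_rot: [180.0, 0.1, -178.5]
contact_force: [0.9, -1.2, 1.9]
opening: 0.0002
finger_force: 1.1
```

```bash
python3 -m inch '[[[0,0,0,0,0,0.005,-1],[0,0,0,0,0,0.004,-1],[0,0,0,0,0,0,-1],[0,0,0,0,0,0,-1]]]'
python3 -m inch '[[[0,0,0,0,0,0.003,-1],[0,0,0,0,0,0,-1],[0,0,0,0,0,0,-1]]]'
```

```text
time: 20.95
ee_pos: [0.448, 0.3244, 0.0762]
tcp_rot: [180.0, 0.1, -178.5]
contact_force: [-1.7, -2.9, 11.9]
opening: 0.0005
finger_force: 5.7
time: 21.2
ee_pos: [0.4481, 0.3244, 0.0761]
tcp_rot: [-180.0, 0.1, -178.5]
contact_force: [-5.6, -4.7, 20.4]
opening: 0.0004
finger_force: 10.0
```

```bash
python3 -m inch '[[[0,0,0,0,0,-0.02,-1],[0,0,0,0,0,-0.06,-1],[0,0,0,0,0,-0.03,-1],[0,0,0,0,0,0,-1],[0,0,0,0,-0.06,0,-1]]]'
python3 -m inch '[[[0,0,0,0,-0.08,0,-1],[0,0,0,0,-0.07,0,-1],[0,0,0,0,-0.03,0,-1],[0,0,0,0,0,0,-1],[0,0,0,0,0,0,-1]]]'
python3 -c "
from h import *
go(.4488,.2045,.09,181.5)"
```

```text
time: 21.62
ee_pos: [0.4478, 0.2972, 0.1284]
tcp_rot: [179.8, 0.1, -178.3]
contact_force: [0.5, 0.0, -0.5]
opening: 0.0001
finger_force: 0.0
time: 22.03
ee_pos: [0.4491, 0.2039, 0.1265]
tcp_rot: [180.0, -0.1, -178.6]
contact_force: [0.0, 0.6, 0.3]
opening: -0.0
finger_force: 0.0
t=22.03 at [0.4491 0.2039 0.1265] [ 1.7998e+02 -1.1000e-01 -1.7863e+02] open -0.0 F [0.  0.6 0.3] | turn z -0.0015 = 1 x -0.0015 | shift [0.0007 0.0013 0.0731] = 1 x [0.0007 0.0013 0.0731]
```

```bash
python3 -m inch '[[[0,0,0,0,0,0.03,-1],[0,0,0,0,0,0.04,-1],[0,0,0,0,0,0.01,-1],[0,0,0,0,0,0.01,-1],[0,0,0,0,0,0.006,-1]]]'
python3 -m inch '[[[0,0,0,0,0,0.005,-1],[0,0,0,0,0,0.004,-1],[0,0,0,0,0,0.002,-1],[0,0,0,0,0,0,-1],[0,0,0,0,0,0,-1]]]'
```

```text
time: 22.45
ee_pos: [0.4491, 0.2049, 0.0792]
tcp_rot: [180.0, -0.1, -178.5]
contact_force: [-1.9, 0.9, 2.7]
opening: 0.0004
finger_force: 1.3
time: 22.87
ee_pos: [0.45, 0.2048, 0.0762]
tcp_rot: [180.0, -0.0, -178.5]
contact_force: [-7.9, 0.7, 12.3]
opening: -0.0
finger_force: 6.6
```

```bash
python3 -m inch '[[[0,0,0,0,0,-0.02,-1],[0,0,0,0,0,-0.07,-1],[0,0,0,0,0,-0.08,-1],[0,0,0,0,0,-0.05,-1],[0,0,-0.019,0,0,0,-1]]]'
python3 -m inch '[[[0,0,0,0,0,0,-1],[0,0,0,0,0,0,-1]]]'
python3 -c "
from h import *
go(.400,-.289,.15,183.2)"
```

```text
time: 23.28
ee_pos: [0.4545, 0.2049, 0.1919]
tcp_rot: [179.9, 0.8, -176.8]
contact_force: [0.4, -0.2, -0.5]
opening: 0.0008
finger_force: 0.0
time: 23.45
ee_pos: [0.4501, 0.2041, 0.1845]
tcp_rot: [-180.0, 0.1, -176.9]
contact_force: [-0.2, -0.2, -0.3]
opening: 0.0005
finger_force: 0.0
t=23.45 at [0.4501 0.2041 0.1845] [-1.8000e+02  6.0000e-02 -1.7686e+02] open 0.0005 F [-0.2 -0.2 -0.3] | turn z -0.0007 = 1 x -0.0007 | shift [ 0.155  -0.9791  0.069 ] = 13 x [ 0.0119 -0.0753  0.0053]
```

```bash
python3 -m inch '[[[0,0,0,0.0119,-0.0753,0,-1],[0,0,0,0.0119,-0.0753,0,-1],[0,0,0,0.0119,-0.0753,0,-1],[0,0,0,0.0119,-0.0753,0,-1],[0,0,0,0.0119,-0.0753,0,-1]]]'
python3 -m inch '[[[0,0,0,0.0119,-0.0753,0,-1],[0,0,0,0.0119,-0.0753,0,-1],[0,0,0,0.0119,-0.0753,0,-1],[0,0,0,0.0119,-0.0753,0,-1],[0,0,0,0.0119,-0.0753,0,-1]]]'
python3 -m inch '[[[0,0,0,0.0119,-0.0753,0.02,-1],[0,0,0,0.0119,-0.0753,0.02,-1],[0,0,0,0.0119,-0.0753,0.029,-1],[0,0,0,0,0,0,-1],[0,0,0,0,0,0,-1]]]'
python3 - <<'E'
from h import *
s=read_state();im=snapshot("wrist");tp=snapshot("top")
go(.400,-.289,.045,183.2)
u=proj("wrist",[[.4375,-.287,.0675]],s)[0];cv2.circle(im,(int(u[0]),int(u[1])),4,(0,0,255),1)
cv2.imwrite("pics/w6.png",im)
E
```

```text
time: 23.87
ee_pos: [0.4293, 0.0132, 0.1829]
tcp_rot: [180.0, -0.1, -176.8]
contact_force: [1.1, -0.5, -0.2]
opening: 0.0002
finger_force: 0.0
time: 24.28
ee_pos: [0.4101, -0.1765, 0.183]
tcp_rot: [179.9, -0.1, -176.9]
contact_force: [1.6, -0.9, -0.4]
opening: 0.0003
finger_force: 0.0
time: 24.7
ee_pos: [0.3983, -0.2891, 0.1474]
tcp_rot: [179.8, -0.2, -177.0]
contact_force: [-0.0, 0.2, 0.4]
opening: 0.0003
finger_force: 0.0
t=24.80 at [ 0.3995 -0.2878  0.1489] [ 1.7990e+02 -5.0000e-02 -1.7684e+02] open 0.0003 F [-0.2  0.8  1.1] | turn z -0.0004 = 1 x -0.0004 | shift [-0.0009 -0.0024  0.2079] = 3 x [-0.0003 -0.0008  0.0693]
```

View pics/w6.png

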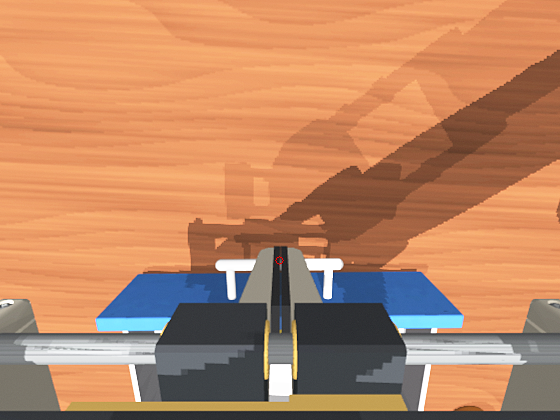

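The bar handle (row 265) is centred on the shut fingers and just ahead of them. I'll descend in front of it and push gently.

```bash
python3 -m inch '[[[0,0,0,0,0,0.05,-1],[0,0,0,0,0,0.07,-1],[0,0,0,0,0,0.06,-1],[0,0,0,0,0,0.028,-1],[0,0,0,0,0,0,-1]]]'
python3 -m inch '[[[0,0,0,-0.016,0,0,-1],[0,0,0,-0.01,0,0,-1],[0,0,0,-0.006,0,0,-1],[0,0,0,-0.006,0,0,-1],[0,0,0,-0.006,0,0,-1]]]'
python3 -m inch '[[[0,0,0,-0.008,0,0,-1],[0,0,0,-0.01,0,0,-1],[0,0,0,-0.01,0,0,-1],[0,0,0,-0.01,0,0,-1],[0,0,0,-0.01,0,0,-1]]]'
```

```text
time: 25.22
ee_pos: [0.3982, -0.2849, 0.0425]
tcp_rot: [179.7, -0.2, -176.7]
contact_force: [-0.5, -0.3, -0.7]
opening: 0.0005
finger_force: 0.0
time: 25.63
ee_pos: [0.4229, -0.2881, 0.0469]
tcp_rot: [-179.9, 0.1, -176.8]
contact_force: [0.4, -0.6, 0.0]
opening: 0.0004
finger_force: 0.0
time: 26.05
ee_pos: [0.4461, -0.2864, 0.0458]
tcp_rot: [-180.0, -0.0, -176.8]
contact_force: [-2.0, 0.0, 1.2]
opening: 0.0003
finger_force: 1.4
```

```bash
python3 -m inch '[[[0,0,0,-0.01,0,0,-1],[0,0,0,-0.01,0,0,-1],[0,0,0,-0.01,0,0,-1],[0,0,0,-0.01,0,0,-1],[0,0,0,-0.01,0,0,-1]]]'
python3 -m inch '[[[0,0,0,-0.01,0,0,-1],[0,0,0,-0.01,0,0,-1],[0,0,0,-0.01,0,0,-1],[0,0,0,-0.01,0,0,-1],[0,0,0,-0.01,0,0,-1]]]'
python3 -m inch '[[[0,0,0,-0.01,0,0,-1],[0,0,0,-0.01,0,0,-1],[0,0,0,-0.01,0,0,-1],[0,0,0,-0.01,0,0,-1],[0,0,0,-0.01,0,0,-1]]]'
python3 -m inch '[[[0,0,0,-0.01,0,0,-1],[0,0,0,-0.01,0,0,-1],[0,0,0,-0.01,0,0,-1],[0,0,0,-0.008,0,0,-1],[0,0,0,-0.006,0,0,-1]]]'
```

```text
time: 26.47
ee_pos: [0.4712, -0.2849, 0.0457]
tcp_rot: [-180.0, -0.0, -176.8]
contact_force: [-2.4, -1.0, 2.0]
opening: 0.0003
finger_force: 1.4
time: 26.88
ee_pos: [0.4961, -0.2834, 0.0457]
tcp_rot: [180.0, -0.0, -176.8]
contact_force: [-1.8, -0.7, 2.5]
opening: 0.0005
finger_force: 1.4
time: 27.3
ee_pos: [0.5211, -0.282, 0.0456]
tcp_rot: [180.0, -0.0, -176.8]
contact_force: [-2.4, 0.3, 2.9]
opening: 0.0005
finger_force: 1.4
time: 27.72
ee_pos: [0.5431, -0.2807, 0.0456]
tcp_rot: [180.0, 0.0, -176.8]
contact_force: [-2.0, 0.2, 1.6]
opening: 0.0007
finger_force: 1.2
```

```bash
python3 -m inch '[[[0,0,0,-0.006,0,0,-1],[0,0,0,-0.006,0,0,-1],[0,0,0,-0.006,0,0,-1],[0,0,0,-0.005,0,0,-1],[0,0,0,-0.004,0,0,-1]]]'
python3 -m inch '[[[0,0,0,-0.004,0,0,-1],[0,0,0,-0.004,0,0,-1],[0,0,0,-0.004,0,0,-1],[0,0,0,-0.004,0,0,-1],[0,0,0,0,0,0,-1]]]'
```

```text
time: 28.13
ee_pos: [0.5563, -0.28, 0.0456]
tcp_rot: [180.0, -0.0, -176.8]
contact_force: [-2.5, 0.1, 1.3]
opening: 0.0003
finger_force: 1.1
time: 28.55
ee_pos: [0.5646, -0.2797, 0.0457]
tcp_rot: [-180.0, 0.0, -176.8]
contact_force: [-1.3, 1.7, -0.7]
opening: 0.0002
finger_force: 0.3
```

```bash
python3 -m inch '[[[0,0,0,-0.004,0,0,-1],[0,0,0,-0.004,0,0,-1],[0,0,0,0,0,0,-1],[0,0,0,0,0,0,-1]]]'
python3 -m inch '[[[0,0,0,-0.004,0,0,-1],[0,0,0,0,0,0,-1],[0,0,0,0,0,0,-1]]]'
```

```text
time: 28.88
ee_pos: [0.5682, -0.2795, 0.0456]
tcp_rot: [180.0, 0.0, -176.8]
contact_force: [-1.0, -0.1, 0.9]
opening: 0.0008
finger_force: 0.7
time: 29.13
ee_pos: [0.5684, -0.2795, 0.0455]
tcp_rot: [180.0, -0.2, -176.8]
contact_force: [-7.7, 0.1, 4.2]
opening: 0.0002
finger_force: 4.0
```

```bash
python3 -m inch '[[[0,0,0,-0.004,0,0,-1],[0,0,0,0,0,0,-1],[0,0,0,0,0,0,-1]]]'
python3 -m inch '[[[0,0,0,0.02,0,0,-1],[0,0,0,0.06,0,0,-1],[0,0,0,0.06,0,0,-1],[0,0,0,0.06,0,0,-1],[0,0,0,0,0,-0.07,-1]]]'
python3 -m inch '[[[0,0,0,0.06,0,-0.07,-1],[0,0,0,0.06,0,-0.07,-1],[0,0,0,0,0,-0.06,-1],[0,0,0,0,0,0,-1],[0,0,0,0,0,0,-1]]]'
python3 - <<'E'
from h import *
go(.4,-.28,.2,183.2);t=snapshot("top");s=snapshot("scene");a=cv2.imread("pics/top0.png")
for o in("bottle","jar","beaker","scoop"):print(o,[(np.round(d["extent"]).tolist(),round(d["p"],2)) for d in look_for("top",o)[:2]])
o=np.zeros((420,800,3),np.uint8);o[:,:400]=t[:,120:520];o[:300,400:]=cv2.resize(s,(400,300));cv2.imwrite("pics/end.png",o)
E
```

```text
time: 29.38
ee_pos: [0.5685, -0.2794, 0.0454]
tcp_rot: [179.9, -0.5, -176.8]
contact_force: [-15.0, 1.2, 8.1]
opening: 0.0005
finger_force: 7.4
time: 29.8
ee_pos: [0.4621, -0.2786, 0.0714]
tcp_rot: [179.1, -0.9, -176.9]
contact_force: [-0.4, 1.3, -2.1]
opening: 0.0004
finger_force: 0.0
time: 30.22
ee_pos: [0.4194, -0.2895, 0.1765]
tcp_rot: [-179.7, 0.3, -176.9]
contact_force: [-0.3, -0.7, 0.6]
opening: 0.0006
finger_force: 0.0
t=30.22 at [ 0.4194 -0.2895  0.1765] [-179.71    0.26 -176.85] open 0.0006 F [-0.3 -0.7  0.6] | turn z -0.0006 = 1 x -0.0006 | shift [ 0.0377  0.0211 -0.0469] = 1 x [ 0.0377  0.0211 -0.0469]
bottle [([338.0, 187.0, 481.0, 217.0], 0.66), ([282.0, 145.0, 308.0, 177.0], 0.57)]
jar [([420.0, 128.0, 463.0, 166.0], 0.91)]
beaker [([252.0, 291.0, 278.0, 312.0], 0.95)]
scoop []
```

View pics/end.png

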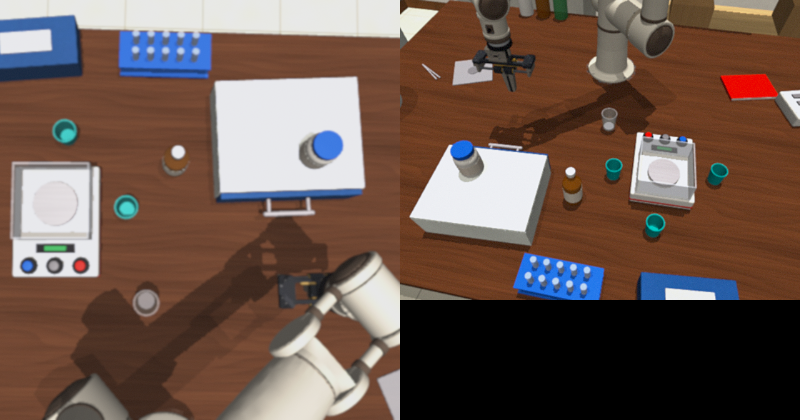

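The drawer is shut, with only its front edge showing at (290,196). The bottle (175,160), jar (325,148) and beaker (146,302) are where they were, and the robot is clear.

```bash
python3 -c "
from rig import close_job
print(close_job())"
```

```text
the job is handed in; nothing more can be done
None
```

The job is handed in at about 30 s of the 72 s allowed: the cup stands upright in the narrow bay and the scoop lies flat in the wide bay; zero was pressed to its stop and released, then power, the grey key was left alone, and the drawer is shut against its stop with the bottle, jar and beaker unmoved in the final pictures.

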